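# Tap the green microplate home in the two-lane reader

## Robot

A 6-joint arm with a two-finger parallel gripper is mounted at the origin on the work surface. World frame = base frame: x ahead of the robot, y to its left, z up, the work surface at z = 0. Lengths are in m, angles in rad, forces in N, time in s.
With the tool pointing down it reaches from about 0.425 to 0.925 m from the base axis. Payload 12.5 kg.
Tool frame: the origin (TCP) lies between the finger pads; the fingertips stand 14 mm ahead of it and the grasp point (between the pads) lies 5 mm behind it; z points along the fingers, y is the line along which they close (so a half turn about z gives the same grasp; the last joint's range is limited). The gripper opens to 85 mm and grips with 20 to 120 N. Pads are 22 mm wide; open, the fingers measure 114 mm over their backs; the gripper's body (76 mm by 85 mm) begins 54 mm behind the grasp point. The pads swing forward as they close: fully open they stand 13 mm farther back than shut.
Start: joints at [1.222, 0.491, 1.559, -0, 1.092, -0.106], TCP at [0.15, 0.607, 0.245] pointing down, gripper open.
Joint ranges: [-3.1, 3.1], [-0.84, 2.19], [0.05, 2.79], [-1.13, 4.28], [0.06, 2.93], [-2.69, 2.69]. Speed limits (rad/s): [2.22, 2.22, 2.79, 3.14, 3.14, 3.14].

## Interface

Orientations are given as a 3x3 rotation matrix whose columns are the frame's x, y, z axes.
In Python, from plant import robot gives the robot as it stands. Calls block until the motion is done:
- robot.move_ptp(position, orientation): joint-space move of the TCP to a pose.
- robot.servo_line(position, rot=None, v=0.15, threshold=None): straight line of the TCP; rot=None keeps the orientation; v is the mean speed in m/s. With threshold (N) it stops when the force on the tool has changed by that much, and returns True; else False.
- robot.move_j(angles): joint-space move.
- robot.command_gripper(opening): finger opening in m; the grip force is fixed at half the most; returns when the fingers have stopped.
- robot.hold(seconds).
- robot.inverse_kinematics(position, orientation): joint angles nearest the present ones, or None.
- robot.sense(): the state.
- robot.read_camera(name): name is "scene" or "top" or "wrist"; returns a dict with "color" (420x560x3 uint8, red, green, blue), "camera_matrix" (3x3 intrinsics, pixels), "D" ([k1, k2, p1, p2, k3] as OpenCV has them; the pictures are not rectified), "R" (3x3) and "t" (3): a world point X has camera coordinates R X + t. Camera axes: x right, y down, z forward; pixel columns grow to the right and rows downward; lengths in m; the calibration is good to about 2 mm. A picture is of the moment at which its call begins. There is no depth.
A pose or a line that the arm cannot do raises robot.PlanningError and nothing moves.
- robot.job_done(): hands the job in; it is judged then, once.
The state is a dict: "time": time; "qpos": joint angles; "qvel": joint speeds; "joint_torque": joint torques, N m; "ee_pos": TCP position; "ee_rot": TCP orientation; "wrist_force": force on the tool from outside, world axes, zero at the start; "ft_torque": the same for the moment, N m; "width": finger opening in m; "gripper_force": force on a finger pad.
Only numpy, scipy, OpenCV 4.12 (cv2) and the standard library are available. Lean on these libraries where they do the work, as an engineer would, in place of code of your own. Each camera call takes 0.05 s, during which the arm holds its last target. There are 200 camera calls.

## Task

Pick up the blue-footed pusher by its handle and use its foot to tap the green plate along its lane, under the white hood, until it is fully home against the hidden end stop. Use at least two short taps: after the first, draw the pusher clear so that the plate comes to rest while still at least a centimetre short of the stop; touch the plate with the pusher only, and leave the orange plate alone. Finally stand the pusher upright on the bench, off the reader, and let go.

Things in the scene. Friction and masses are not known exactly. Their poses are not given: they have to be found in the camera images.
- reader: Fixed plate reader, 300 (x) x 216 mm; origin centre of underside, +x the push-in direction (away from robot). Bed 12 mm thick. Three rails, tops at z 26, form two lanes 90 mm wide, centred at y +51 and -51, open at -x. White hood, x +45 to +150, z 42 to 52, blue stripe at mouth, hides the rigid end stop, face at x +125 in both lanes. Yellow marks on rails: near edge of a plate at home (x -3).
- green_plate: Loose green 24-well microplate, 127.6 (x, along lane) x 85.4 x 14.5 mm, about 0.15 kg; origin centre of underside. Lies on the bed in either lane, square to it, 45 to 85 mm short of home. At home its origin is at x +61 of the reader, its near edge level with the yellow marks, 48 mm out of the hood. Slides with 1 to 3 N of friction and stops at once when not pushed.
- orange_plate: A plate to leave alone: same size and kind as the green one but orange, lying in the other lane; origin at the centre of its underside.
- pusher: Loose hand pusher, about 0.2 kg, upright on the bench left or right of the reader (an amber jar on the other side). Blue foot 36 (x) x 56 (y) x 22 mm high, flat sides; square white handle 22 x 22 mm, sides parallel to the foot's, rises from its middle, z 22 to 120, blue band on top. Origin centre of the foot's underside. Either 56 mm wide face can push; half a turn makes no difference.
There are look-alikes about, which are no part of the job. Several things have the shape of the green_plate; the one meant has the colours described above.

How it is judged:
By the outcome, as a careful person would: the job done as asked, in the order asked, and still so for the second after the job is handed in, with the robot touching nothing.
It also fails if it takes over 48 s, if anything falls off the work surface, if the arm or the gripper's body presses on something with over 40 N, if the wrist force passes 120 N, or if a joint passes its speed limit or range.

## Working session

There is one attempt and no reset: what is moved stays moved. The work goes in short steps, each a Python script; the robot and the scene stay as the last script left them, time stands still between calls to the robot, and variables do not carry over. Pictures are saved under pics/ and viewed, at most 10 in all, crops included, and the job is handed in when it is done.

```bash
mkdir -p pics; cat > h.py <<'E'
import numpy as np, cv2
from plant import robot
def shot(cam,name):
    c=robot.read_camera(cam); cv2.imwrite(f'pics/{name}.png',c['color'][:,:,::-1]); 
    np.savez(f'pics/{name}.npz',**{k:np.array(v) for k,v in c.items()}); return c
def load(name): return np.load(f'pics/{name}.npz')
def ray(c,px,z):
    u=cv2.undistortPoints(np.array(px,float).reshape(-1,1,2),c['camera_matrix'],c['D']).reshape(-1,2)
    R,t=c['R'],c['t']; o=-R.T@t; d=np.c_[u,np.ones(len(u))]@R
    return o+d*((z-o[2])/d[:,2])[:,None]
def proj(c,X):
    return cv2.projectPoints(np.array(X,float).reshape(-1,3),cv2.Rodrigues(c['R'])[0],c['t'],c['camera_matrix'],c['D'])[0].reshape(-1,2)
E
python3 - <<'E'
from h import *
for n in ('top','scene'):
    c=shot(n,n); print(n,-c['R'].T@c['t'])
a=[cv2.imread(f'pics/{n}.png') for n in('top','scene')]
E
```

```text
top [0.51887798 0.0210739  1.04532207]
scene [1.27452123 0.89535885 0.86395674]
```

View pics/top.png

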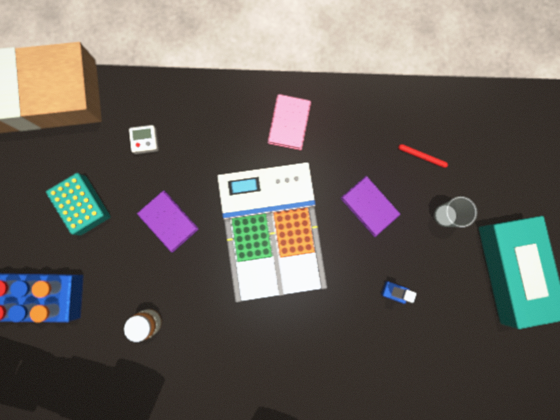

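View pics/scene.png

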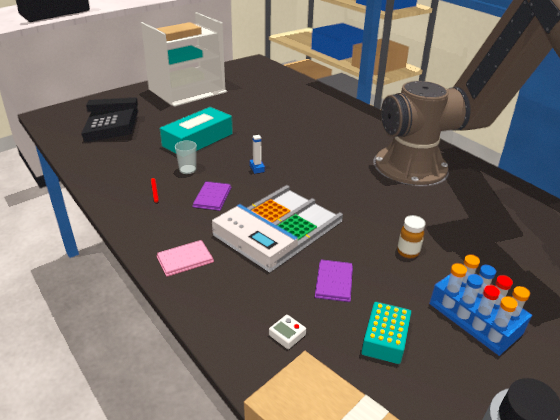

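Top view: the green plate is at (251,237) and the orange one at (294,232). The pusher is at (399,293) and the amber jar at (140,326). Things that could be mistaken for the green plate: teal tip rack (78,203), purple pads (167,221) and (371,206), teal box (525,270), orange plate (294,232). I choose the green plate in the left lane. I'll check it and the pusher in one enlarged crop.

```bash
python3 - <<'E'
import cv2,numpy as np
a=cv2.imread('pics/top.png')
A=cv2.resize(a[155:305,210:335],None,fx=4,fy=4,interpolation=cv2.INTER_CUBIC)   # 500x600
B=cv2.resize(a[270:315,375:425],None,fx=6,fy=6,interpolation=cv2.INTER_CUBIC) #300x270
s=cv2.imread('pics/scene.png')
C=cv2.resize(s[130:180,235:285],None,fx=6,fy=6,interpolation=cv2.INTER_CUBIC)
out=np.zeros((600,800,3),np.uint8); out[:,:500]=A; out[:270,500:]=B; out[290:590,500:]=C
cv2.imwrite('pics/crop1.png',out)
E
```

```text
(no output)
```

View pics/crop1.png

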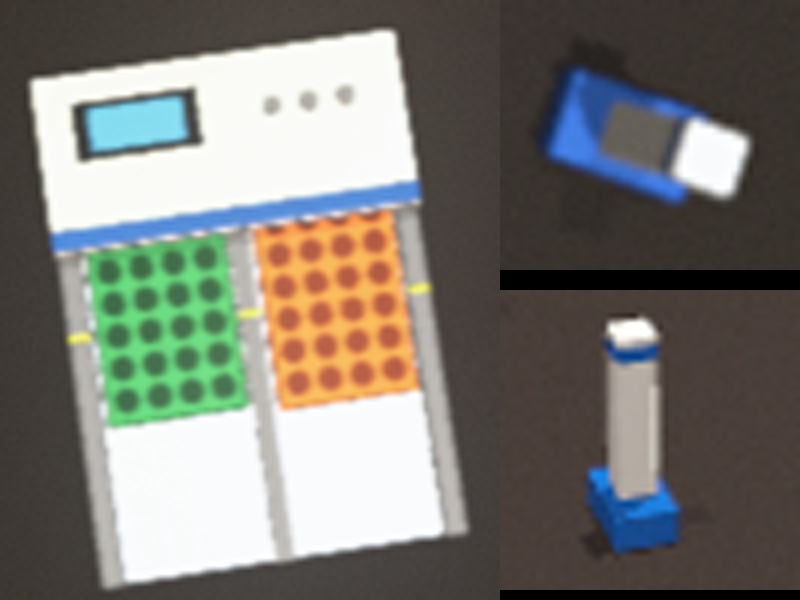

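```bash
cat > fit.py <<'E'
from h import *
from scipy.optimize import least_squares
c=load('top')
def fit(pts,px,x0):
    pts=np.array(pts,float);px=np.array(px,float)
    def W(p): 
        s,k=np.sin(p[2]),np.cos(p[2]); return np.c_[p[0]+k*pts[:,0]-s*pts[:,1],p[1]+s*pts[:,0]+k*pts[:,1],pts[:,2]]
    r=least_squares(lambda p:(proj(c,W(p))-px).ravel(),x0,loss='soft_l1')
    return r.x,(proj(c,W(r.x))-px).round(1)
A=lambda L:[(210+(u+.5)/4-.5,155+(v+.5)/4-.5) for u,v in L]
B=lambda L:[(375+(u-500+.5)/6-.5,270+(v+.5)/6-.5) for u,v in L]
print(ray(c,A([(79,339),(249,314),(420,289),(103,588),(467,533)]),.026).round(4))
R,e=fit([(-.003,.102,.026),(-.003,0,.026),(-.003,-.102,.026),(-.15,.108,.026),(-.15,-.108,.026),(.15,.108,.052),(.15,-.108,.052),(.045,.108,.052),(.045,-.108,.052)],
 A([(79,339),(249,314),(420,289),(103,588),(467,533),(31,78),(397,30),(52,250),(421,203)]),[.6,0,0.1]); print('reader',R,e.tolist())
P,e=fit([(.011,.011,.12),(.011,-.011,.12),(-.011,-.011,.12),(-.011,.011,.12),(.018,.028,0),(-.018,.028,0)],
 B([(684,117),(750,138),(733,199),(670,177),(574,68),(545,157)]),[.5,-.25,-.25]); print('pusher',P,e.tolist())
g=ray(c,A([(107,428),(248,407),(282,410),(418,389)]),.0265)
s,k=np.sin(R[2]),np.cos(R[2]); print('plates near edge in reader',(((g[:,:2]-R[:2])@np.array([[k,-s],[s,k]]))).round(4).tolist())
np.save('poses.npy',[R,P])
E
python3 fit.py
```

```text
[[ 0.5613  0.1116  0.026 ]
 [ 0.5784  0.011   0.026 ]
 [ 0.5957 -0.0911  0.026 ]
 [ 0.4161  0.0928  0.026 ]
 [ 0.4518 -0.1207  0.026 ]]
reader [0.58205582 0.01092933 0.16311121] [[0.2, -0.5], [0.2, -0.3], [-0.4, -0.0], [-0.1, -0.2], [-0.3, 0.1], [0.2, 0.1], [-0.6, -0.1], [0.7, 1.2], [0.0, 0.2]]
pusher [ 0.44419128 -0.28848995 -0.29348397] [[1.3, 0.4], [0.0, 0.1], [0.1, -0.2], [0.8, 0.2], [-2.2, -0.0], [-1.6, -0.6]]
plates near edge in reader [[-0.0586, 0.0932], [-0.0582, 0.009], [-0.0628, -0.0107], [-0.062, -0.0927]]
```

```bash
cat >> h.py <<'E'
def down(th):
    y=np.array([np.cos(th),np.sin(th),0]);z=np.array([0,0,-1.]);return np.c_[np.cross(y,z),y,z]
E
python3 - <<'E'
from h import *
R,P=np.load('poses.npy')
for f in (0,np.pi):
    for (x,y,t) in (P,(.5,.04,R[2])):
        q=robot.inverse_kinematics([x,y,.15],down(t+f)); print(f, None if q is None else np.round(q,2))
E
```

```text
0 [-0.7   0.48  1.89 -0.    0.77 -0.41]
0 [-0.05  0.45  1.96 -0.    0.73 -0.22]
3.141592653589793 None
3.141592653589793 None
```

```bash
python3 - <<'E'
from h import *
R,P=np.load('poses.npy')
robot.move_ptp([P[0],P[1],.27],down(P[2]))
c=shot('wrist','w1'); s=robot.sense(); print(s['time'],s['ee_pos'],s['width'], -c['R'].T@c['t'])
print(proj(c,[[P[0],P[1],.12],[P[0],P[1],0.]]))
E
```

```text
3.4417 [ 0.44448414 -0.28806758  0.27000346] 0.08556871146688956 [ 0.46397924 -0.22682558  0.39862865]
[[280.27798801 194.82938511]
 [280.70436753 170.08283655]]
```

View pics/w1.png

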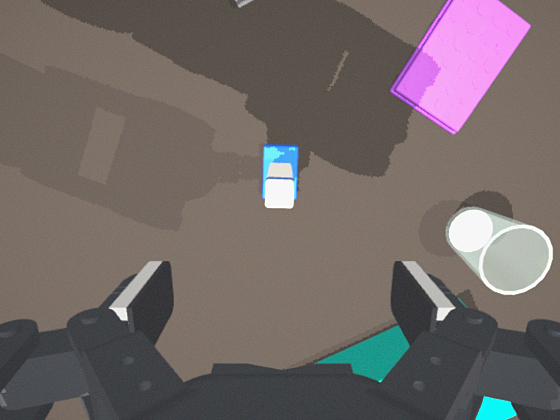

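```bash
python3 - <<'E'
from h import *
R,P=np.load('poses.npy')
c=load('w1'); p=ray(c,[(280,193)],.12)[0]; print(p,P)
P[:2]=(p[:2]+P[:2])/2; np.save('poses.npy',[R,P])
robot.servo_line([P[0],P[1],.083],down(P[2]),v=.15,threshold=15)
robot.command_gripper(0.0)
s=robot.sense(); print(s['time'],s['ee_pos'],s['width'],s['gripper_force'])
robot.servo_line([P[0],P[1],.19],v=.15)
def T(x,y,z):
    k,n=np.cos(R[2]),np.sin(R[2]); return [R[0]+k*x-n*y,R[1]+n*x+k*y,z]
robot.move_ptp(T(-.110,.051,.19),down(R[2]))
robot.servo_line(T(-.110,.051,.125),v=.12)
s=robot.sense(); print(s['time'],s['ee_pos'],s['width'],s['gripper_force'])
shot('wrist','w2'); shot('top','t2'); shot('scene','s2')
a=cv2.imread('pics/w2.png'); b=cv2.imread('pics/t2.png')[150:310,200:340]; d=cv2.imread('pics/s2.png')[140:280,200:360]
o=np.zeros((600,800,3),np.uint8)
o[:315,:420]=cv2.resize(a,(420,315)); o[:400,440:790]=cv2.resize(b,(350,400)); o[320:600,0:320]=cv2.resize(d,(320,280))
cv2.imwrite('pics/c2.png',o)
E
```

```text
[ 0.44440762 -0.28702593  0.12      ] [ 0.44419128 -0.28848995 -0.29348397]
5.4417 [ 0.44422082 -0.28768293  0.08313594] 0.021593916874832843 59.46806788444519
8.2583 [0.46556751 0.04303678 0.12529925] 0.021644964093693788 59.146687388420105
```

View pics/c2.png

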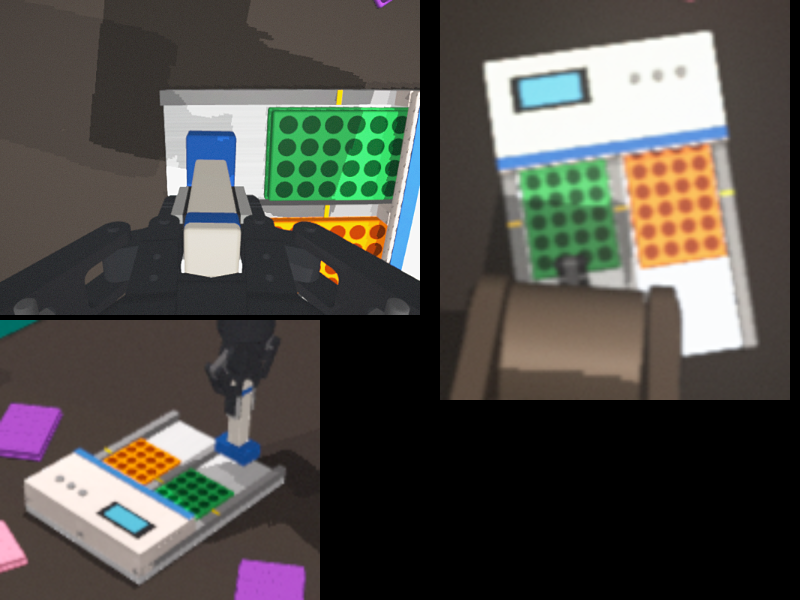

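The combined view shows the pusher held square, with its foot over the mouth of the green lane and clear of the plate and rails. Next is tap 1.

```bash
cat >> h.py <<'E'
R,P=np.load('poses.npy')
def T(x,y,z):
    k,n=np.cos(R[2]),np.sin(R[2]); return [R[0]+k*x-n*y,R[1]+n*x+k*y,z]
def rd(p):
    k,n=np.cos(R[2]),np.sin(R[2]); d=np.array(p)[:2]-R[:2]; return (k*d[0]+n*d[1]).round(4),(-n*d[0]+k*d[1]).round(4)
E
python3 - <<'E'
from h import *
def st(m): s=robot.sense(); print(m,round(s['time'],2),rd(s['ee_pos']),s['ee_pos'][2].round(4),np.round(s['wrist_force'],1))
print(robot.servo_line(T(-.110,.051,.099),v=.08,threshold=8)); st('down')
print(robot.servo_line(T(-.048,.051,.099),v=.06,threshold=12)); st('tap1')
robot.servo_line(T(-.105,.051,.099),v=.1); robot.hold(.3); st('back')
shot('wrist','w3')
E
```

```text
False
down 8.88 (np.float64(-0.11), np.float64(0.051)) 0.099 [-0.1  0.2 -2.3]
False
tap1 10.07 (np.float64(-0.048), np.float64(0.0509)) 0.099 [ 0.3  0.3 -1.6]
back 11.08 (np.float64(-0.1048), np.float64(0.051)) 0.0989 [-0.1  0.2 -2.2]
```

View pics/w3.png

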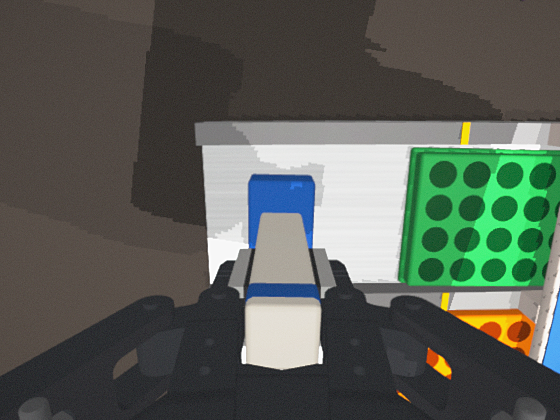

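The plate's near edge runs from about (413,149) to (405,284), and the yellow mark is at (465,133). The plate moved and is still short of home. Now I'll measure the gap and push home, stopping on force.

```bash
python3 - <<'E'
from h import *
c=load('w3'); print([rd(p) for p in ray(c,[(413,149),(408,284),(465,133),(446,300)],.0265)])
def st(m): s=robot.sense(); print(m,round(s['time'],2),rd(s['ee_pos']),s['ee_pos'][2].round(4),np.round(s['wrist_force'],1))
robot.servo_line(T(-.056,.051,.099),v=.1)
h=robot.servo_line(T(-.008,.051,.099),v=.03,threshold=9); st(('tap2',h))
robot.hold(.3); st('hold')
robot.servo_line(T(-.105,.051,.099),v=.1); robot.hold(.2); st('back')
shot('wrist','w4')
E
```

```text
[(np.float64(-0.0322), np.float64(0.094)), (np.float64(-0.0277), np.float64(0.0127)), (np.float64(-0.0042), np.float64(0.1029)), (np.float64(-0.0028), np.float64(0.0016))]
('tap2', True) 12.88 (np.float64(-0.0218), np.float64(0.0511)) 0.0983 [-0.9  0.7 -1.6]
hold 13.18 (np.float64(-0.022), np.float64(0.0511)) 0.0982 [ 0.3  0.5 -2.3]
back 14.35 (np.float64(-0.1047), np.float64(0.051)) 0.0989 [-0.5 -0.2 -2.7]
```

View pics/w4.png

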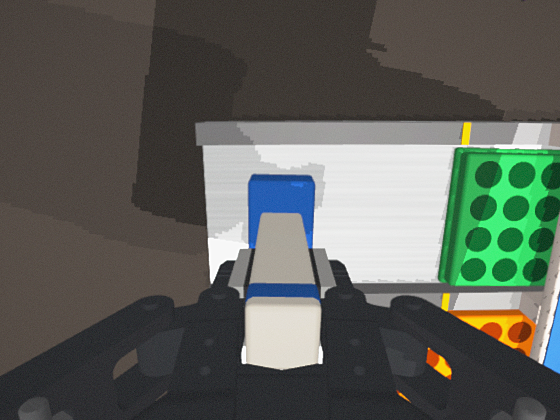

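The near edge now runs (457,149)–(448,284), level with the yellow marks at (465,133) and (446,300). The last stop was a brief force spike, so I'll press once more, gently, to make sure the plate is seated.

```bash
python3 - <<'E'
from h import *
def st(m): s=robot.sense(); print(m,round(s['time'],2),rd(s['ee_pos']),s['ee_pos'][2].round(4),np.round(s['wrist_force'],1),s['width'].round(4))
c=load('w4'); print([rd(p) for p in ray(c,[(457,149),(452,284)],.0265)])
robot.servo_line(T(-.032,.051,.099),v=.1)
h=robot.servo_line(T(-.016,.051,.099),v=.015,threshold=14); st(('tap3',h))
robot.hold(.2); st('hold')
robot.servo_line(T(-.110,.051,.099),v=.1); st('back')
robot.servo_line(T(-.110,.051,.19),v=.15)
robot.move_ptp([P[0],P[1],.19],down(P[2]))
robot.servo_line([P[0],P[1],.095],v=.15)
h=robot.servo_line([P[0],P[1],.079],v=.02,threshold=4); st(('set',h))
E
```

```text
[(np.float64(-0.0081), np.float64(0.0943)), (np.float64(-0.0009), np.float64(0.0128))]Traceback (most recent call last):
  File "<stdin>", line 5, in <module>
  File "<stdin>", line 2, in st
AttributeError: 'float' object has no attribute 'round'
```

```bash
python3 - <<'E'
from h import *
def st(m): s=robot.sense(); print(m,round(s['time'],2),rd(s['ee_pos']),s['ee_pos'][2].round(4),np.round(s['wrist_force'],1),s['width'])
robot.hold(.05); st('tap3')
h=robot.servo_line(T(-.016,.051,.099),v=.02,threshold=14); st(h)
robot.servo_line(T(-.110,.051,.099),v=.1); st('back')
shot('wrist','w5'); robot.servo_line(T(-.110,.051,.19),v=.15)
b=cv2.imread('pics/w5.png')[100:320,380:560]
cv2.imwrite('pics/c5.png',cv2.resize(b,None,fx=2.7,fy=2.7,interpolation=cv2.INTER_CUBIC))
E
```

```text
tap3 16.18 (np.float64(-0.0212), np.float64(0.0511)) 0.098 [-1.  -0.  -1.9] 0.021437998152969116
True 16.45 (np.float64(-0.0205), np.float64(0.0512)) 0.0976 [-1.4 -0.7 -1.4] 0.021253389801165163
back 17.49 (np.float64(-0.1094), np.float64(0.0509)) 0.099 [-0.2  0.1 -2.4] 0.021517856418799417
```

View pics/c5.png

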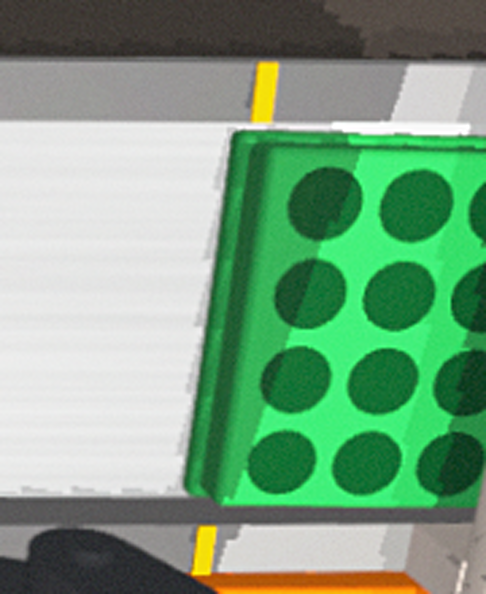

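```bash
python3 - <<'E'
from h import *
c=load('w5'); px=[(380+u/2.7,100+v/2.7) for u,v in [(233,135),(186,490),(266,92),(205,550)]]
for z in (.012,.017,.026): print(z,[rd(p) for p in ray(c,px,z)])
c=load('w3'); print('w3',[rd(p) for p in ray(c,[(413,149),(400,282)],.014)])
E
```

```text
0.012 [(np.float64(-0.0024), np.float64(0.0926)), (np.float64(-0.0025), np.float64(0.0082)), (np.float64(0.0037), np.float64(0.1019)), (np.float64(0.0042), np.float64(-0.0078))]
0.017 [(np.float64(-0.0048), np.float64(0.0931)), (np.float64(-0.0049), np.float64(0.0107)), (np.float64(0.0011), np.float64(0.1022)), (np.float64(0.0016), np.float64(-0.005))]
0.026 [(np.float64(-0.0091), np.float64(0.094)), (np.float64(-0.0093), np.float64(0.0151)), (np.float64(-0.0035), np.float64(0.1027)), (np.float64(-0.003), np.float64(0.0001))]
w3 [(np.float64(-0.0277), np.float64(0.0927)), (np.float64(-0.0282), np.float64(0.0078))]
```

The plate is square and at home: its near edge measures x ≈ -2.5 mm, and the stop was felt twice. Now I'll put the pusher back where it stood.

```bash
python3 - <<'E'
from h import *
def st(m): s=robot.sense(); print(m,round(s['time'],2),s['ee_pos'].round(4),np.round(s['wrist_force'],1),s['width'])
robot.move_ptp([P[0],P[1],.19],down(P[2]))
robot.servo_line([P[0],P[1],.093],v=.15); robot.hold(.2)
h=robot.servo_line([P[0],P[1],.080],v=.02,threshold=4); st(('set',h))
robot.command_gripper(.085); st('open')
robot.servo_line([P[0],P[1],.27],v=.12); robot.hold(.3); st('up')
shot('wrist','w6'); shot('scene','s6'); 
a=cv2.imread('pics/w6.png'); d=cv2.imread('pics/s6.png')[120:280,200:360]
o=np.zeros((320,800,3),np.uint8); o[:315,:420]=cv2.resize(a,(420,315)); o[:,480:]=cv2.resize(d,(320,320)); cv2.imwrite('pics/c6.png',o)
E
```

```text
('set', True) 21.07 [ 0.444  -0.2878  0.083 ] [-2.1 -0.2  6.4] 0.02135392459980494
open 21.71 [ 0.444  -0.2875  0.0827] [-0.2  0.3 -0.5] 0.08520259868222056
up 23.72 [ 0.4443 -0.2877  0.2698] [ 0.6  0.8 -0.2] 0.08462466297115531
```

View pics/c6.png

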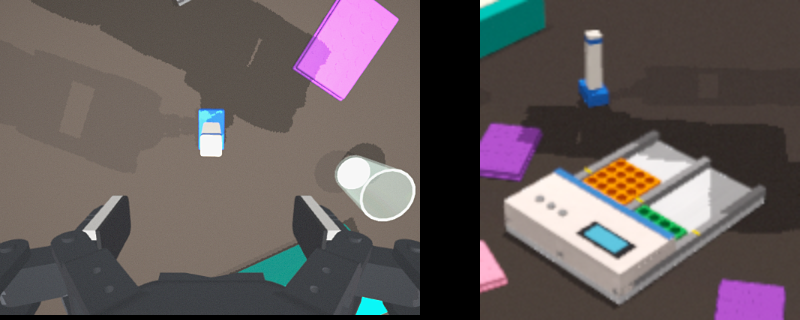

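The pusher stands upright at (210,135) and free of the gripper. The green plate is home level with the marks, and the orange plate hasn't moved.

```bash
python3 -c "
from plant import robot; print(robot.job_done())"
```

```text
the job is handed in; nothing more can be done
None
```

I've handed the job in: the green plate is home against the stop (first tap left it about 25 mm short, then two more seated it), the orange plate is untouched, and the pusher is standing upright on the bench, released, at about 24 s.

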